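# Put the spice jars back in the carousel and hold it with the pepper mill at the gap

## Robot

A 7-joint arm with a two-finger parallel gripper is mounted at the origin on a cart in front of the work surface, level with it; the furniture and walls round the work are solid. World frame = base frame: x ahead of the robot, y to its left, z up, the work surface at z = 0. Lengths are in m, angles in rad, forces in N, time in s.
With the tool pointing down it reaches from about 0.4 to 0.85 m from the base axis. Payload 10.4 kg.
Tool frame: the origin (TCP) lies at the very end of the fingers, on their centre line; the grasp point (between the pads) lies 19 mm behind it (manip.grip_point_offset is the distance from the TCP to the grasp point, in m); z points along the fingers, y is the line along which they close (so a half turn about z gives the same grasp; the last joint's range is limited). The gripper opens to 85 mm and grips with 20 to 120 N. Pads are 22 mm wide; open, the fingers measure 114 mm over their backs; the gripper's body (76 mm by 85 mm) begins 54 mm behind the grasp point. The pads swing forward as they close: fully open they stand 13 mm farther back than shut.
Start: joints at [1.243, 0.332, -0.065, 1.46, 0.022, 1.35, -0.088], TCP at [0.188, -0.596, 0.231] pointing down, gripper open.
Joint ranges: [-2.6, 2.6], [-0.5, 2.12], [-1.47, 1.34], [0.16, 2.42], [-1.27, 4.41], [0.06, 2.06], [-2.6, 2.6]. Speed limits (rad/s): [2.22, 2.22, 2.79, 2.79, 3.14, 3.14, 3.14].

## Interface

Orientations are given as a unit quaternion [x, y, z, w].
In Python, from workcell import manip gives the robot as it stands. The module is installed in compiled form; this text tells all that it offers.
- The arm moves only by the shell command python3 -m inch 'ROWS' [OPENING] [FORCE]. ROWS is JSON, a list of rows, each a list of 2 entries, a list of its own where there are three numbers: the shift along the tool's x, y, z each as a share of 0.08 m, from -1 to 1, then the turn, a rotation vector about the tool's x, y, z each as a share of 45 degrees, from -1 to 1. A call has exactly 10 rows; each row is the pose to reach, as a shift and turn from the pose commanded when the call began, along the tool's axes at that moment; what a row does not reach only later rows make up. A row lasts 1/10 s, in which the tool goes at most 50 mm and 8.59 degrees, less where a joint would pass 70% of its speed; a pose out of reach is approached as far as the arm can. A call with a number of a shift or a turn outside -1 to 1 is refused whole. A call with a gripper value outside its range is refused whole. OPENING is the opening, from 0 (shut) to 1 (fully open), set as the call begins (- or left out, the last holds). The fingers move at their own pace and stop on an object; FORCE is the grip in N (left out, the last holds). Time passes only in rows, so rows that repeat a pose let the fingers close, or fill a call up. It gives the time, the measured TCP pose, the force, the opening and the grip force at its end, in the units of the state.
- manip.get_obs(): the state, without advancing time (a new reading comes with each control period).
- manip.camera(name): name is "side" or "top" or "wrist"; returns the picture (400x640x3 uint8, red, green, blue); there is no depth.
- manip.camera_params(name): a dict with "fov_y" (degrees; the focal length in pixels is half the picture's height over the tangent of half this angle, whatever the lens; pixels are square), "cx", "cy" (the principal point, pixels), "camera_from_world" (4x4, takes a point from world to camera coordinates); the wrist camera has in their place "T_tool_cam" (4x4, takes a point from camera to tool coordinates, whose origin is the TCP and whose axes are the flange's). Camera axes: x right, y up, looking along -z (the intrinsics and any distortion apply to the point x, -y, -z); pixel columns grow to the right and rows downward; lengths in m; the calibration is good to about 2 mm. The wrist camera is an equidistant fisheye: a pixel r from the principal point sees the ray r / f radians off the axis. A picture is of the moment at which its call begins: read the wrist's pose just before it. camera_params takes no time and is no camera call.
- manip.hand_in(): hands the job in; it is judged then, once.
The state is a dict: "clock": time; "joint_pos": joint angles; "joint_velocities": joint speeds; "tau": joint torques, N m; "position": TCP position; "ee_rot": TCP orientation; "ft_force": force on the tool from outside, world axes, zero at the start; "torque": the same for the moment, N m; "grip_width": opening from 0.0 (shut) to 1.0 (fully open); "grasp_force": force on a finger pad.
Only numpy, scipy, OpenCV 4.12 (cv2) and the standard library are available. Lean on these libraries where they do the work, as an engineer would, in place of code of your own. Each camera call takes 0.05 s, during which the arm holds its last target. There are 200 camera calls.

## Task

Put the two small spice jars that stand on the worktop back into the two empty bays of the spice carousel, one upright in each bay, setting them down rather than dropping them. Then turn the carousel until the wooden pepper mill stands in the middle of the gap at the front of the steel rail, and finish while gripping the bar on top of the carousel, so that the free-running turntable is held still while the cook draws the mill out through the gap. Keep everything on the carousel upright in its bay and leave the other things on the worktop where they are.

Things in the scene. Friction and masses are not known exactly. Their poses are not given: they have to be found in the camera images.
- stand: Fixed base of the carousel: steel disc 246 mm across with a steel wire rail (229 mm across, top wire 62 mm above the worktop) round it. Origin: on the carousel's axis at worktop level. The rail has one gap, 73 mm clear, for drawing a jar out, centred on this body's -x direction (roughly towards the robot).
- carousel (a joint): Angle of the wooden turntable on the stand, rad, 0 at the start, positive anticlockwise seen from above; turns without end on a free-running bearing (friction about 0.01 N m). It carries six U-shaped bays 60 degrees apart, centred 78 mm from the axis, with dividers that reach 56 mm above the worktop, top edges bevelled.
- grip_bar: The wooden bar on the steel column at the centre of the turntable, which turns with it: 58 mm long along its y axis, 16 mm thick along its x axis, 26 mm high. Origin: its centre, on the carousel's axis, 118 mm above the worktop (top at 131 mm). Below it the column is 13 to 16 mm thick for 25 mm.
- bay_a (a point): Centre of the floor of one empty bay, 78 mm from the axis, 22 mm above the worktop; turns with the carousel; at the start the empty bay nearer to the robot. A bay is 51 mm wide and 34 mm deep, its back wall 50 mm from the axis, and it is open outwards to the rail.
- bay_b (a point): Centre of the floor of the second empty bay, opposite the first. Either jar may go into either bay.
- jar_near_mid (a point): Centre (52.5 mm above its foot) of one of the two spice jars on the worktop: glass with a screw cap, round, 45 mm across, 105 mm high, 0.11 kg; the cap takes the top 20 mm. z axis up along the jar.
- jar_far_mid (a point): Centre (52.5 mm above its foot) of the other spice jar on the worktop; same shape and size.
- mill_mid (a point): Centre (56.5 mm above its foot) of the turned wooden pepper mill that stands in one of the bays: 45 mm across the foot, narrow waist, rounded head with a small knob, 113 mm high (top at 135 mm above the worktop). The only thing of that shape on the carousel.
- shelved_1_mid (a point): Centre of a spice jar (45 mm across, 105 mm high) that already stands in a bay.
- shelved_2_mid (a point): Centre of another spice jar already in a bay; same size.
- shelved_3_mid (a point): Centre of the third spice jar already in a bay; same size.
- honey_jar: Bystander: wide jar 58 x 62 mm, 99 mm high, too wide for the bays; origin at the centre of its foot.
- sugar_jar: Bystander: wide jar 66 mm across, 110 mm high, behind the carousel; origin at the centre of its foot.
- steel_pot: Bystander: small steel pot 54 mm across, 50 mm high; origin at the centre of its foot.
- fork: Bystander: fork 193 mm long lying at the front edge of the worktop; origin at its middle.
- glass: Bystander: small drinking glass 49 mm across, 62 mm high; origin at the centre of its foot.
There are look-alikes about, which are no part of the job. What is shaped like the part that bears jar_far_mid but pink is not meant. Leave any orange look-alike of the part that bears jar_near_mid alone.

How it is judged:
On the way, in this order (a step that is already met when the one before it is completed fails the run):
1. both spice jars stand upright in the two empty bays, one in each, let go (height (world z) of jar_near_mid between 0.0685 and 0.0805 m and angle between each of jar_near_mid, jar_far_mid's own z axis and vertical below 0.1 rad and horizontal distance between jar_near_mid and stand between 0.064 and 0.092 m and height (world z) of jar_far_mid between 0.0685 and 0.0805 m and horizontal distance between jar_far_mid and stand between 0.064 and 0.092 m and ((horizontal distance between jar_near_mid and bay_a below 0.014 m and horizontal distance between jar_far_mid and bay_b below 0.014 m) or (horizontal distance between jar_near_mid and bay_b below 0.014 m and horizontal distance between jar_far_mid and bay_a below 0.014 m)) and contact force between the fingers and jar_near below 0.1 N and contact force between the fingers and jar_far below 0.1 N), for 0.2 s.
2. the pepper mill stands in the middle of the gap in the rail and the grip bar is held (x of mill_mid in the frame of stand below -0.06 m and y of mill_mid in the frame of stand between -0.01 and 0.01 m and contact force between the fingers and grip_bar above 2 N and velocity of joint carousel between -0.05 and 0.05 rad/s), for 0.2 s.
At the end, for the whole second after the job is handed in: Bar still gripped (over 2 N), turntable at rest (under 0.05 rad/s), mill within 10 mm of the gap's middle line, both jars in the bays that were empty, one in each (within 14 mm), all six items upright (0.1 rad) on the tray floor (6 mm), 64 to 92 mm from the axis (all of step 2 and height (world z) of jar_near_mid between 0.0685 and 0.0805 m and angle between each of jar_near_mid, jar_far_mid, mill_mid, shelved_1_mid, shelved_2_mid, shelved_3_mid's own z axis and vertical below 0.1 rad and horizontal distance between jar_near_mid and stand between 0.064 and 0.092 m and height (world z) of jar_far_mid between 0.0685 and 0.0805 m and horizontal distance between jar_far_mid and stand between 0.064 and 0.092 m and ((horizontal distance between jar_near_mid and bay_a below 0.014 m and horizontal distance between jar_far_mid and bay_b below 0.014 m) or (horizontal distance between jar_near_mid and bay_b below 0.014 m and horizontal distance between jar_far_mid and bay_a below 0.014 m)) and height (world z) of mill_mid between 0.0725 and 0.0845 m and horizontal distance between mill_mid and stand between 0.064 and 0.092 m and height (world z) of shelved_1_mid between 0.0685 and 0.0805 m and horizontal distance between shelved_1_mid and stand between 0.064 and 0.092 m and height (world z) of shelved_2_mid between 0.0685 and 0.0805 m and horizontal distance between shelved_2_mid and stand between 0.064 and 0.092 m and height (world z) of shelved_3_mid between 0.0685 and 0.0805 m and horizontal distance between shelved_3_mid and stand between 0.064 and 0.092 m); the arm keeps its last pose, push and grip.
It fails at once if a spice jar or the mill is tipped by more than 0.5 rad (angle between any of jar_near_mid, jar_far_mid, mill_mid, shelved_1_mid, shelved_2_mid, shelved_3_mid's own z axis and vertical above 0.5 rad).
It fails at once if a spice jar is dropped (moves faster than 0.6 m/s while the fingers do not touch it: a fall of about 2 cm) ((linear speed of jar_near above 0.6 m/s and contact force between the fingers and jar_near below 0.1 N) or (linear speed of jar_far above 0.6 m/s and contact force between the fingers and jar_far below 0.1 N)).
It fails at once if a bystander is moved by more than 30 mm (distance of any of honey_jar, sugar_jar, steel_pot, glass, fork from where it was at the start of the episode above 0.03 m).
It also fails if it takes over 72 s, if anything falls off the work surface, if the arm or the gripper's body presses on something with over 40 N, if the wrist force passes 120 N, or if a joint passes its speed limit or range.

## Working session

There is one attempt and no reset: what is moved stays moved. The work goes in short steps, Python scripts to look and compute and a shell command to move; the robot and the scene stay as the last step left them, time stands still between calls to the robot, and variables do not carry over. Pictures are saved under pics/ and viewed, at most 10 in all, crops included, and the job is handed in when it is done.

```bash
mkdir -p pics; python3 - <<'E'
from workcell import manip
import cv2,numpy as np
np.set_printoptions(precision=4,suppress=True)
for n in("top","side"):
    im=manip.camera(n); cv2.imwrite(f"pics/{n}0.png",im[:,:,::-1]); print(n,manip.camera_params(n))
print(manip.camera_params("wrist"))
print(manip.get_obs(), manip.grip_point_offset)
E
```

```text
top {'fov_y': 52.049163115188634, 'cx': 313.2729466560994, 'cy': 199.04829808894155, 'camera_from_world': array([[ 0.0109, -0.9999,  0.0113, -0.2465],
       [ 0.9977,  0.0117,  0.0664, -0.5865],
       [-0.0665,  0.0105,  0.9977, -1.202 ],
       [ 0.    ,  0.    ,  0.    ,  1.    ]])}
side {'fov_y': 51.556973435938986, 'cx': 322.0306591428706, 'cy': 202.46842653592512, 'camera_from_world': array([[-0.9999,  0.0146,  0.0052,  0.5627],
       [-0.0012, -0.4096,  0.9122, -0.1839],
       [ 0.0155,  0.9121,  0.4096, -0.9461],
       [ 0.    ,  0.    ,  0.    ,  1.    ]])}
{'fov_y': 65.70646984690485, 'cx': 315.5226440481038, 'cy': 200.85988145823333, 'T_tool_cam': array([[ 0.0008,  0.95  ,  0.3123,  0.0801],
       [ 1.    , -0.0007, -0.0003,  0.0002],
       [-0.0001,  0.3123, -0.95  , -0.143 ],
       [ 0.    ,  0.    ,  0.    ,  1.    ]])}
{'clock': 0.1, 'joint_pos': array([ 1.2434,  0.3328, -0.0647,  1.4608,  0.0216,  1.3499, -0.0885]), 'joint_velocities': array([-0.0024, -0.0018, -0.0005, -0.0004,  0.0019,  0.0007,  0.0016]), 'tau': array([  0.0019, -62.6743,   0.0497, -39.2432,   0.0165,   0.0069,
        -0.    ]), 'position': array([ 0.1874, -0.5959,  0.2306]), 'ee_rot': array([ 0.9884,  0.1518, -0.0001, -0.0006]), 'ft_force': array([ 0.3261, -0.1381,  0.3775]), 'torque': array([ 0.0195, -0.008 ,  0.0272]), 'grasp_force': 0.0, 'grip_width': 0.995975583229475} 0.0187
```

View pics/top0.png

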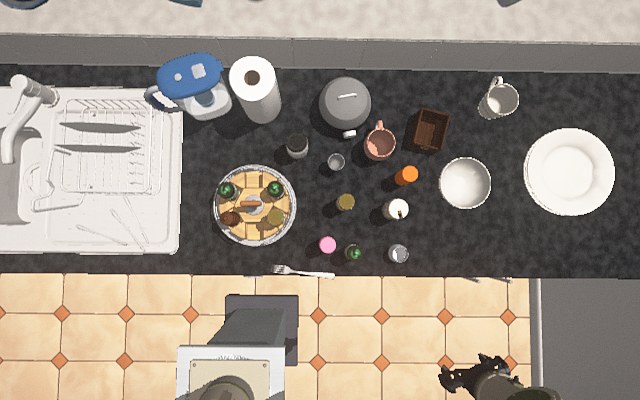

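View pics/side0.png

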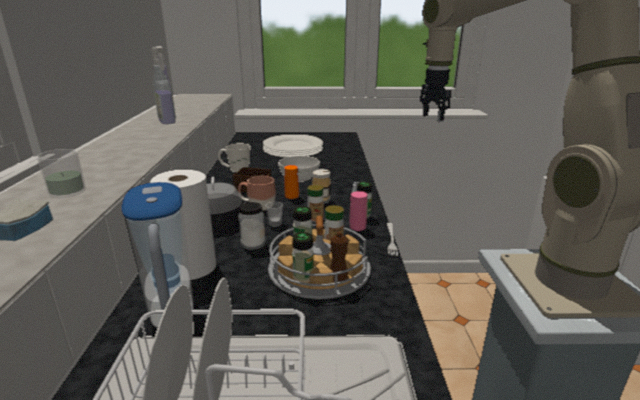

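The top view shows the carousel at about (254,205), with green-capped jars at (226,190) and (275,188), an olive-capped jar at (275,217) and the mill at (230,218). The loose jars are the green cap at (354,252) and the olive cap at (345,202). The pink (327,245) and orange (406,175) ones are look-alikes. I'll enlarge both views to measure.

```bash
cat > h.py <<'E'
from workcell import manip
import cv2,numpy as np
from scipy.spatial.transform import Rotation as R
np.set_printoptions(precision=4,suppress=True)
def ray(n,u,v):
    p=manip.camera_params(n); f=200/np.tan(np.radians(p['fov_y'])/2)
    d=np.array([(u-p['cx'])/f,-(v-p['cy'])/f,-1.]); T=np.linalg.inv(p['camera_from_world'])
    return T[:3,3],T[:3,:3]@d
def onz(n,u,v,z):
    o,d=ray(n,u,v); return o+d*(z-o[2])/d[2]
def proj(n,P):
    p=manip.camera_params(n); f=200/np.tan(np.radians(p['fov_y'])/2)
    c=p['camera_from_world']@np.append(P,1); return np.array([p['cx']-f*c[0]/c[2],p['cy']+f*c[1]/c[2]])
def wpix(P,pos,q):  # wrist fisheye projection
    p=manip.camera_params("wrist"); f=200/np.tan(np.radians(p['fov_y'])/2)
    t=R.from_quat(q).inv().apply(np.array(P)-pos); c=np.linalg.inv(p['T_tool_cam'])@np.append(t,1)
    x,y,z=c[0],-c[1],-c[2]; h=np.hypot(x,y); th=np.arctan2(h,z); return np.array([p['cx']+f*th*x/h,p['cy']+f*th*y/h])
def wray(u,v,pos,q,z):
    p=manip.camera_params("wrist"); f=200/np.tan(np.radians(p['fov_y'])/2)
    a=np.array([u-p['cx'],v-p['cy']]); r=np.hypot(*a)+1e-9; th=r/f
    d=np.array([a[0]/r*np.sin(th),-a[1]/r*np.sin(th),-np.cos(th)]); T=p['T_tool_cam']; Rw=R.from_quat(q)
    o=pos+Rw.apply(T[:3,3]); d=Rw.apply(T[:3,:3]@d); return o+d*(z-o[2])/d[2]
E
python3 - <<'E'
from h import *
t=cv2.imread("pics/top0.png"); s=cv2.imread("pics/side0.png")
a=cv2.resize(t[140:290,200:420],None,fx=3.6,fy=3.6,interpolation=2)
cv2.imwrite("pics/c1.png",a)
b=cv2.resize(s[150:310,220:420],None,fx=3.7,fy=3.7,interpolation=2)
cv2.imwrite("pics/c2.png",b)
print(onz("top",354,252,.105),onz("top",345,202,.105),onz("top",254,205,.06))
E
```

```text
[ 0.4385 -0.3529  0.105 ] [ 0.5764 -0.3272  0.105 ] [ 0.5674 -0.0688  0.06  ]
```

View pics/c1.png

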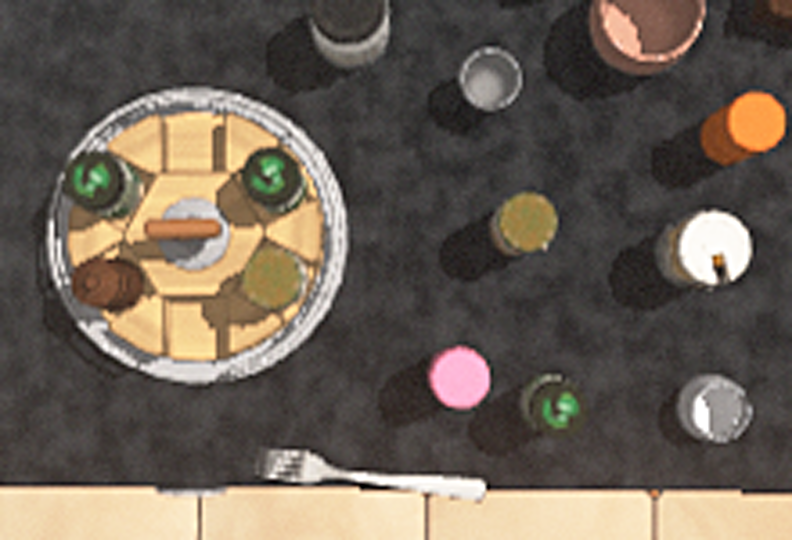

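View pics/c2.png

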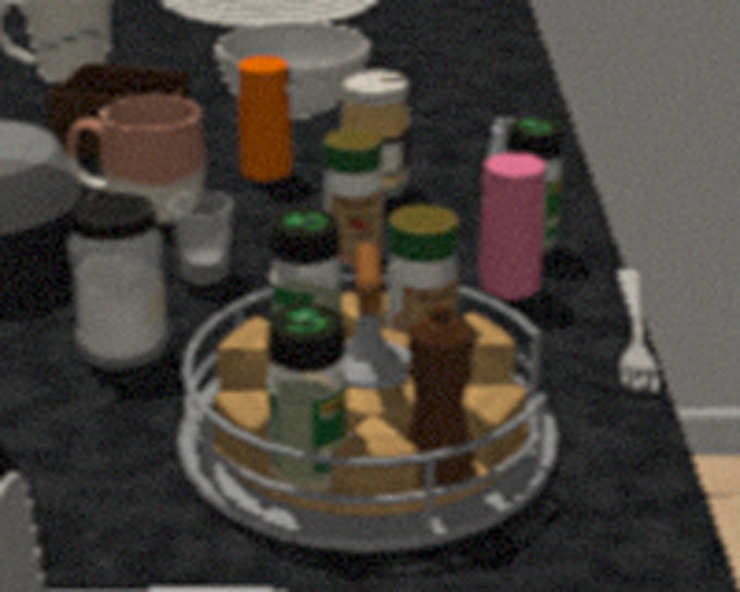

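The enlarged top view puts the olive cap centre at about (346.1,201.7) and the dark/green cap at about (354.4,252.5). The bar is at about (251,203.6) and lies along world y. The empty bays are front and back, and the mill is at roughly 60° from the front, to the left. The side view agrees and shows the rail gap facing the robot. I'm moving above the green jar.

```bash
python3 -m inch '[[[0.1,-0.05,0],[0,0,-0.1]],[[0.2,-0.1,0],[0,0,-0.2]],[[0.3,-0.15,0],[0,0,-0.3]],[[0.4,-0.2,0],[0,0,-0.4]],[[0.5,-0.25,0],[0,0,-0.5]],[[0.6,-0.3,0],[0,0,-0.6]],[[0.7,-0.35,0],[0,0,-0.7]],[[0.8,-0.4,0],[0,0,-0.8]],[[0.9,-0.45,0],[0,0,-0.9]],[[1,-0.5,0],[0,0,-1]]]' 1 40
python3 -m inch '[[[0.1,0.034,0],[0,0,-0.061]],[[0.2,0.068,0],[0,0,-0.122]],[[0.3,0.1,0],[0,0,-0.184]],[[0.4,0.136,0],[0,0,-0.245]],[[0.5,0.17,0],[0,0,-0.306]],[[0.6,0.2,0],[0,0,-0.367]],[[0.7,0.24,0],[0,0,-0.428]],[[0.8,0.27,0],[0,0,-0.49]],[[0.9,0.305,0],[0,0,-0.55]],[[1,0.34,0],[0,0,-0.612]]]'
python3 -m inch '[[[0.1,0.1,0],[0,0,0]],[[0.2,0.2,0],[0,0,0]],[[0.3,0.3,0],[0,0,0]],[[0.4,0.4,0],[0,0,0]],[[0.5,0.5,0],[0,0,0]],[[0.6,0.6,0],[0,0,0]],[[0.7,0.7,0],[0,0,0]],[[0.8,0.8,0],[0,0,0]],[[0.9,0.9,0],[0,0,0]],[[1,1,0],[0,0,0]]]'
python3 -m inch '[[[0.05,0.06,0],[0,0,0]],[[0.1,0.12,0],[0,0,0]],[[0.2,0.2,0],[0,0,0]],[[0.3,0.3,0],[0,0,0]],[[0.4,0.4,0],[0,0,0]],[[0.5,0.55,0],[0,0,0]],[[0.5,0.55,0],[0,0,0]],[[0.5,0.55,0],[0,0,0]],[[0.5,0.55,0],[0,0,0]],[[0.5,0.55,0],[0,0,0]]]'
python3 - <<'E'
from h import *
o=manip.get_obs(); im=manip.camera("wrist"); cv2.imwrite("pics/w1.png",im[:,:,::-1])
t=manip.camera("top"); cv2.imwrite("pics/top1.png",t[:,:,::-1])
print(o['clock'],o['position'],o['ee_rot'],o['joint_pos'])
np.savez("w1.npz",p=o['position'],q=o['ee_rot'])
print(wpix([.437,-.354,.105],o['position'],o['ee_rot']),wpix([.5764,-.327,.105],o['position'],o['ee_rot']))
E
```

```text
clock: 1.1
position: [0.252, -0.5336, 0.2309]
ee_rot: [0.854, 0.52, 0.0, -0.0]
ft_force: [-0.8, -0.9, -0.1]
grip_width: 0.999
grasp_force: 0.0
clock: 2.1
position: [0.3131, -0.4753, 0.2309]
ee_rot: [0.706, 0.708, 0.0, -0.0]
ft_force: [0.2, 0.6, 0.4]
grip_width: 1.001
grasp_force: 0.0
clock: 3.1
position: [0.3937, -0.395, 0.2313]
ee_rot: [0.707, 0.707, -0.0, 0.0]
ft_force: [0.8, -0.7, 0.2]
grip_width: 1.005
grasp_force: 0.0
clock: 4.1
position: [0.4365, -0.3563, 0.2313]
ee_rot: [0.707, 0.707, -0.0, 0.0]
ft_force: [-0.9, -0.3, 0.6]
grip_width: 1.0
grasp_force: 0.0
4.1 [ 0.4365 -0.3563  0.2313] [ 0.7075  0.7067 -0.0001  0.    ] [ 0.9729  0.227  -0.4293  1.6096  0.097   1.3262  0.5288]
[316.0707 189.4572] [462.145  163.1616]
```

View pics/w1.png

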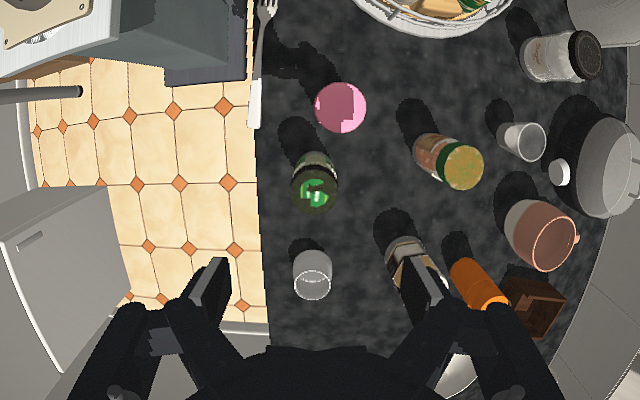

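The wrist view shows the dark cap of the green jar centred at about (316,190), where it was predicted, and the olive cap at (460,167). The position is good, so I'm descending and gripping.

```bash
python3 -m inch '[[[0.03,0,0.1],[0,0,0]],[[0.03,0,0.2],[0,0,0]],[[0.03,0,0.3],[0,0,0]],[[0.03,0,0.4],[0,0,0]],[[0.03,0,0.5],[0,0,0]],[[0.03,0,0.6],[0,0,0]],[[0.03,0,0.7],[0,0,0]],[[0.03,0,0.8],[0,0,0]],[[0.03,0,0.9],[0,0,0]],[[0.03,0,1],[0,0,0]]]'
python3 -m inch '[[[0,0,0.1],[0,0,0]],[[0,0,0.2],[0,0,0]],[[0,0,0.3],[0,0,0]],[[0,0,0.4],[0,0,0]],[[0,0,0.5],[0,0,0]],[[0,0,0.6],[0,0,0]],[[0,0,0.7],[0,0,0]],[[0,0,0.8],[0,0,0]],[[0,0,0.95],[0,0,0]],[[0,0,1],[0,0,0]]]'
python3 -m inch '[[[0,0,0],[0,0,0]],[[0,0,0],[0,0,0]],[[0,0,0],[0,0,0]],[[0,0,0],[0,0,0]],[[0,0,0],[0,0,0]],[[0,0,0],[0,0,0]],[[0,0,0],[0,0,0]],[[0,0,0],[0,0,0]],[[0,0,0],[0,0,0]],[[0,0,0],[0,0,0]]]' 0 40
python3 - <<'E'
from h import *
t=cv2.imread("pics/top0.png")
hsv=cv2.cvtColor(t,cv2.COLOR_BGR2HSV)
m=cv2.inRange(hsv,(5,90,60),(18,255,255))[195:212,235:268]  # bar (darker orange)
ys,xs=np.nonzero(m); print(xs.min()+235,xs.max()+235,ys.min()+195,ys.max()+195,len(xs))
u,v=xs.mean()+235,ys.mean()+195; print(u,v,onz("top",u,v,.131))
# rail/stand disc ellipse: bright grey outer edge
g=((hsv[:,:,1]<40)&(hsv[:,:,2]>95)).astype(np.uint8)[155:255,205:305]
c=max(cv2.findContours(g,0,1)[0],key=cv2.contourArea); e=cv2.fitEllipse(cv2.convexHull(c)); print(e)
for z in(.0,.01,.03): print(onz("top",e[0][0]+205,e[0][1]+155,z))
# empty bays: predicted vs
ax=onz("top",u,v,.131)
for a in range(0,360,60):
    P=[ax[0]+.078*np.cos(np.radians(a)),ax[1]+.078*np.sin(np.radians(a)),.127]; print(a,proj("top",P))
E
```

```text
clock: 5.2
position: [0.437, -0.3533, 0.1507]
ee_rot: [0.707, 0.707, -0.0, 0.0]
ft_force: [1.2, -0.2, -1.1]
grip_width: 1.001
grasp_force: 0.0
clock: 6.2
position: [0.4364, -0.3529, 0.0697]
ee_rot: [0.707, 0.707, -0.0, -0.001]
ft_force: [-0.5, 0.3, -0.3]
grip_width: 0.995
grasp_force: 0.0
clock: 7.2
position: [0.4372, -0.3536, 0.072]
ee_rot: [0.707, 0.707, -0.0, 0.001]
ft_force: [-0.8, -0.0, 4.9]
grip_width: 0.513
grasp_force: 40.5
235 267 195 211 283
250.34628975265016 203.53356890459364 [ 0.5677 -0.0683  0.131 ]
((49.33510971069336, 49.891143798828125), (82.13015747070312, 83.85309600830078), 103.32136535644531)
[ 0.5708 -0.0617  0.    ]
[ 0.5703 -0.0631  0.01  ]
[ 0.5693 -0.0657  0.03  ]
0 [251.1584 175.1057]
60 [226.0198 189.0318]
120 [225.2975 217.6911]
180 [249.9464 232.3914]
240 [275.1737 218.2479]
300 [275.6636 189.6224]
```

```bash
python3 -m inch '[[[0,0,-0.05],[0,0,0]],[[0,0,-0.12],[0,0,0]],[[0,0,-0.22],[0,0,0]],[[0,0.05,-0.34],[0,0,0]],[[0,0.1,-0.46],[0,0,0]],[[0,0.2,-0.58],[0,0,0]],[[0,0.3,-0.7],[0,0,0]],[[0,0.4,-0.8],[0,0,0]],[[0,0.45,-0.9],[0,0,0]],[[0,0.5,-1],[0,0,0]]]'
python3 -m inch '[[[0,0,-0.2],[0,0,0]],[[0,0,-0.4],[0,0,0]],[[0.05,0,-0.6],[0,0,0]],[[0.13,0,-0.75],[0,0,0]],[[0.25,0,-0.85],[0,0,0]],[[0.4,0,-0.95],[0,0,0]],[[0.55,0,-1],[0,0,0]],[[0.7,0,-1],[0,0,0]],[[0.85,0,-1],[0,0,0]],[[1,0,-1],[0,0,0]]]'
python3 -m inch '[[[0.1,0,0],[0,0,0]],[[0.2,0,0],[0,0,0]],[[0.3,0,0],[0,0,0]],[[0.4,0,0],[0,0,0]],[[0.5,0,0],[0,0,0]],[[0.6,0,0],[0,0,0]],[[0.7,0,0],[0,0,0]],[[0.8,0,0],[0,0,0]],[[0.9,0,0],[0,0,0]],[[1,0,0],[0,0,0]]]'
python3 -m inch '[[[0.1,0.02,0],[0,0,0]],[[0.2,0.04,0],[0,0,0]],[[0.3,0.06,0],[0,0,0]],[[0.4,0.08,0],[0,0,0]],[[0.5,0.1,0],[0,0,0]],[[0.6,0.12,0],[0,0,0]],[[0.7,0.14,0],[0,0,0]],[[0.8,0.16,0],[0,0,0]],[[0.85,0.16,0],[0,0,0]],[[0.85,0.16,0],[0,0,0]]]'
python3 - <<'E'
from h import *
o=manip.get_obs(); im=manip.camera("wrist"); cv2.imwrite("pics/w2.png",im[:,:,::-1])
s=manip.camera("side"); cv2.imwrite("pics/side2.png",s[:,:,::-1])
print(o['clock'],o['position'],o['ee_rot'],o['grip_width'],o['grasp_force'])
np.savez("w2.npz",p=o['position'],q=o['ee_rot'])
ax=np.array([.568,-.068]); f=lambda x,y,z:wpix([ax[0]+x,ax[1]+y,z],o['position'],o['ee_rot'])
for n,P in dict(barc=(0,0,.131),barL=(0,.029,.131),barR=(0,-.029,.131),baya=(-.078,0,.022),bayb=(.078,0,.022),gap1=(-.1085,.0365,.062),gap2=(-.1085,-.0365,.062),j60=(.039,.0675,.127),mill=(-.039,.0675,.135)).items(): print(n,f(*P))
E
```

```text
clock: 8.2
position: [0.4774, -0.3531, 0.1518]
ee_rot: [0.707, 0.707, 0.0, -0.0]
ft_force: [-0.2, -0.2, -1.3]
grip_width: 0.513
grasp_force: 40.9
clock: 9.2
position: [0.4768, -0.272, 0.2308]
ee_rot: [0.707, 0.707, -0.0, -0.0]
ft_force: [0.5, 0.3, -1.3]
grip_width: 0.51
grasp_force: 41.0
clock: 10.2
position: [0.477, -0.1926, 0.2313]
ee_rot: [0.707, 0.707, -0.0, 0.0]
ft_force: [0.1, -0.4, -1.4]
grip_width: 0.515
grasp_force: 41.0
clock: 11.2
position: [0.4898, -0.1246, 0.2314]
ee_rot: [0.707, 0.707, 0.0, 0.0]
ft_force: [-1.3, 0.5, -1.1]
grip_width: 0.514
grasp_force: 41.0
11.2 [ 0.4898 -0.1246  0.2314] [0.7068 0.7075 0.     0.    ] 0.5139607593673485 40.95413665634169
barc [412.1632 134.5268]
barL [413.6837  98.9689]
barR [409.8926 169.3115]
baya [315.7278 123.0086]
bayb [445.8182 127.8372]
gap1 [285.0373  89.7801]
gap2 [285.9818 161.2055]
j60 [456.173   58.2243]
mill [367.2382  47.479 ]
```

View pics/w2.png

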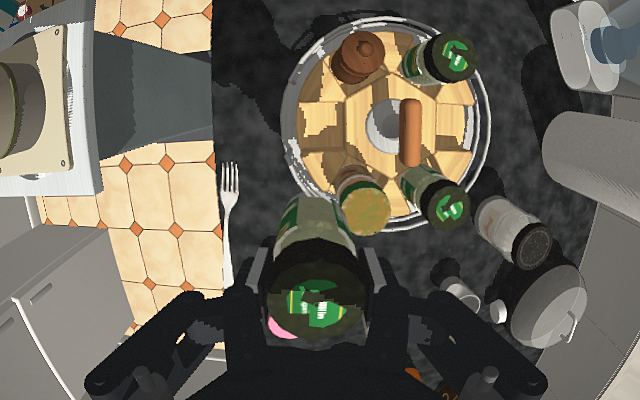

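The wrist view shows the bar from (411,97) to (411,167), which puts the axis within about 2 mm of the estimate. The front bay floor is near (320,126). I'll zoom in for the bay and the gap.

```bash
python3 - <<'E'
from h import *
im=cv2.imread("pics/w2.png"); d=np.load("w2.npz"); p,q=d['p'],d['q']
a=cv2.resize(im[10:240,270:500],None,fx=2.55,fy=2.55,interpolation=2)
ax=np.array([.567,-.066])
def mk(x,y,z,c):
    u=(wpix([ax[0]+x,ax[1]+y,z],p,q)-[270,10])*2.55; cv2.circle(a,tuple(int(t) for t in u),3,c,-1)
for k in range(0,360,4):
    t=np.radians(k)
    mk(.1145*np.cos(t),.1145*np.sin(t),.062,(255,0,255)) if k%8==0 else 0
for sx in(-1,1):
    for y in(-.0255,.0255):
        mk(sx*.05,y,.056,(255,0,0)); mk(sx*.05,y,.022,(0,0,255)); mk(sx*.095,y,.022,(0,0,255)); mk(sx*.095,y,.056,(255,0,0))
mk(0,.029,.131,(0,255,0));mk(0,-.029,.131,(0,255,0))
cv2.imwrite("pics/z2.png",a)
E
```

```text
(no output)
```

View pics/z2.png

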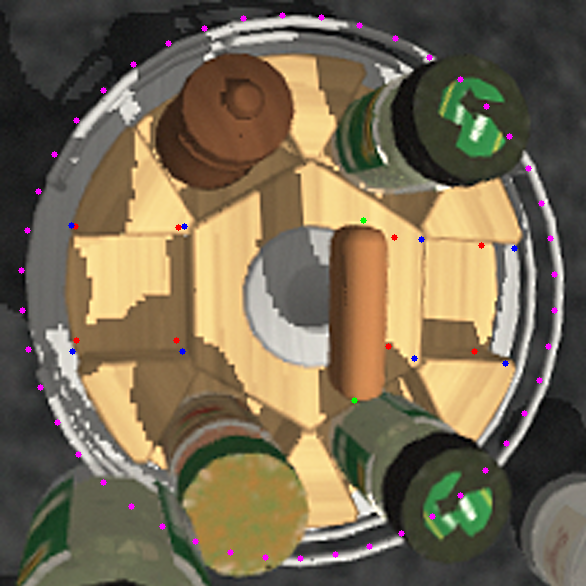

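```bash
python3 - <<'E'
from h import *
im=cv2.imread("pics/w2.png"); d=np.load("w2.npz"); p,q=d['p'],d['q']
hsv=cv2.cvtColor(im,cv2.COLOR_BGR2HSV)
m=cv2.inRange(hsv,(4,130,60),(14,255,255)); s=np.zeros_like(m); s[85:180,390:430]=m[85:180,390:430]
c=max(cv2.findContours(s,0,1)[0],key=cv2.contourArea); print("bar",cv2.minAreaRect(c))
W=np.array([wray(u,v,p,q,.131)[:2] for u,v in c[:,0]],np.float32); r=cv2.minAreaRect(W*1000); print(r)
# rail top wire: bright pixels radius stats
ax=np.array([.569,-.066]); 
def px(x,y,z): return wpix([ax[0]+x,ax[1]+y,z],p,q)
th=np.arange(0,360,3); out=[]
g=cv2.cvtColor(im,6)
# unwrap at z=.062: rows radius 100..122mm, cols angle
rr=np.arange(.100,.122,.0005); M=np.array([[px(a*np.cos(np.radians(t)),a*np.sin(np.radians(t)),.062) for t in np.arange(130,230,.5)] for a in rr],np.float32)
un=cv2.remap(im,M[...,0],M[...,1],1); un=cv2.resize(un,(800,176))
# rectified view z=.056 plane  x -.125..-.035, y -.05..+.05 (up=+y)
xs=np.arange(-.125,-.03,.00025); ys=np.arange(.05,-.05,-.00025)
M=np.array([[px(x,y,.056) for x in xs] for y in ys],np.float32); re=cv2.remap(im,M[...,0],M[...,1],1)
for k in range(-50,51,10): cv2.line(re,(0,int((50-k)*4)),(6 if k else 14,int((50-k)*4)),(0,0,255),1)
cap=im[220:360,250:380].copy(); cap=cv2.resize(cap,None,fx=2.8,fy=2.8)
from scipy.spatial.transform import Rotation as R
for a in range(0,360,15):
    P=p+R.from_quat(q).apply([.0225*np.cos(np.radians(a)),.0225*np.sin(np.radians(a)),-.033]); u=(wpix(P,p,q)-[250,220])*2.8; cv2.circle(cap,tuple(int(t) for t in u),2,(255,0,255),-1)
o=np.zeros((600,800,3),np.uint8); o[:176]=un; h,w=re.shape[:2]; o[185:185+h,:w]=re; h,w=cap.shape[:2]; o[185:185+h,400:400+w]=cap
cv2.imwrite("pics/z3.png",o)
E
```

```text
bar ((410.0, 132.0), (22.0, 68.0), 0.0)
((566.1784057617188, -66.37226104736328), (18.94986343383789, 55.74936294555664), 1.6845871210098267)Traceback (most recent call last):
  File "<stdin>", line 13, in <module>
  File "<stdin>", line 9, in px
  File "h.py", line 15, in wpix
    p=manip.camera_params("wrist"); f=200/np.tan(np.radians(p['fov_y'])/2)
ValueError: time passes only in moves, steps and waits
```

```bash
sed -i 's/^def ray/import functools\nCP=functools.lru_cache(None)(manip.camera_params)\ndef ray/; s/p=manip.camera_params(/p=CP(/' h.py
python3 - <<'E'
from h import *
im=cv2.imread("pics/w2.png"); d=np.load("w2.npz"); p,q=d['p'],d['q']
ax=np.array([.568,-.066])
def px(x,y,z): return wpix([ax[0]+x,ax[1]+y,z],p,q)
rr=np.arange(.100,.122,.0005); M=np.array([[px(a*np.cos(np.radians(t)),a*np.sin(np.radians(t)),.062) for t in np.arange(130,230,.5)] for a in rr],np.float32)
un=cv2.resize(cv2.remap(im,M[...,0],M[...,1],1),(800,176))
xs=np.arange(-.125,-.03,.00025); ys=np.arange(.05,-.05,-.00025)
M=np.array([[px(x,y,.056) for x in xs] for y in ys],np.float32); re=cv2.remap(im,M[...,0],M[...,1],1)
for k in range(-50,51,10): cv2.line(re,(0,int((50-k)*4)),(6 if k else 14,int((50-k)*4)),(0,0,255),1)
cap=cv2.resize(im[220:360,250:380],None,fx=2.8,fy=2.8)
for a in range(0,360,15):
    P=p+R.from_quat(q).apply([.0225*np.cos(np.radians(a)),.0225*np.sin(np.radians(a)),-.033]); u=(wpix(P,p,q)-[250,220])*2.8; cv2.circle(cap,tuple(int(t) for t in u),2,(255,0,255),-1)
o=np.zeros((600,800,3),np.uint8); o[:176]=un; h,w=re.shape[:2]; o[185:185+h,:w]=re; h,w=cap.shape[:2]; o[185:185+h,400:400+w]=cap
cv2.imwrite("pics/z3.png",o)
E
```

```text
(no output)
```

View pics/z3.png

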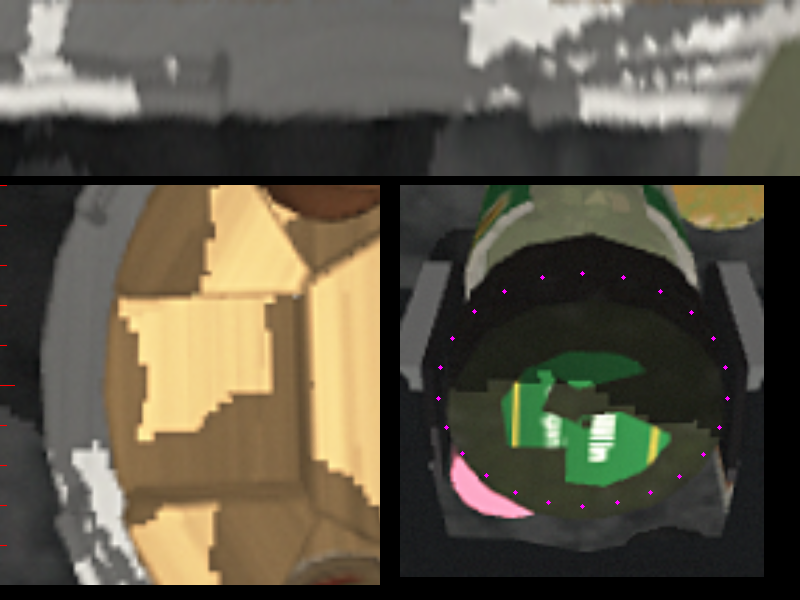

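The composite shows the bay edges at rows 295 and 490, so the bay centre is 2 mm to −y and the table is turned about +1.7°. The rail gap runs over columns 225–526, which puts its middle at about 177°. The jar sits about 2.5 mm to −y in the grip. I'm setting it in the front bay.

```bash
python3 -m inch '[[[0.1,0.015,0],[0,0,0]],[[0.22,0.015,0],[0,0,0]],[[0.36,0.015,0],[0,0,0]],[[0.5,0.015,0],[0,0,0]],[[0.62,0.015,0],[0,0,0]],[[0.7,0.015,0],[0,0,0]],[[0.74,0.015,0.05],[0,0,0]],[[0.74,0.015,0.15],[0,0,0]],[[0.74,0.015,0.25],[0,0,0]],[[0.74,0.015,0.35],[0,0,0]]]'
python3 -m inch '[[[0,0,0.1],[0,0,0]],[[0,0,0.2],[0,0,0]],[[0,0,0.3],[0,0,0]],[[0,0,0.4],[0,0,0]],[[0,0,0.5],[0,0,0]],[[0,0,0.6],[0,0,0]],[[0,0,0.7],[0,0,0]],[[0,0,0.8],[0,0,0]],[[0,0,0.9],[0,0,0]],[[0,0,1],[0,0,0]]]'
python3 - <<'E'
from h import *
o=manip.get_obs(); im=manip.camera("wrist"); cv2.imwrite("pics/w3.png",im[:,:,::-1])
print(o['position'],o['ft_force'],o['torque'])
E
```

```text
clock: 12.3
position: [0.4907, -0.0666, 0.2022]
ee_rot: [0.707, 0.707, -0.0, -0.0]
ft_force: [0.3, 0.2, -2.2]
grip_width: 0.514
grasp_force: 41.0
clock: 13.3
position: [0.491, -0.0661, 0.1226]
ee_rot: [0.707, 0.707, -0.0, 0.0]
ft_force: [0.9, 0.2, -1.3]
grip_width: 0.512
grasp_force: 41.0
[ 0.491  -0.0661  0.1226] [ 0.8549  0.1809 -1.2753] [-0.0059 -0.0707 -0.012 ]
```

```bash
python3 -m inch '[[[0,0,0.05],[0,0,0]],[[0,0,0.1],[0,0,0]],[[0,0,0.15],[0,0,0]],[[0,0,0.2],[0,0,0]],[[0,0,0.25],[0,0,0]],[[0,0,0.29],[0,0,0]],[[0,0,0.32],[0,0,0]],[[0,0,0.34],[0,0,0]],[[0,0,0.35],[0,0,0]],[[0,0,0.36],[0,0,0]]]'
```

```text
clock: 14.35
position: [0.491, -0.0661, 0.0945]
ee_rot: [0.707, 0.707, 0.0, 0.0]
ft_force: [-0.4, -0.1, -1.2]
grip_width: 0.516
grasp_force: 41.0
```

```bash
python3 -m inch '[[[0,0,0.005],[0,0,0]],[[0,0,0.01],[0,0,0]],[[0,0,0.015],[0,0,0]],[[0,0,0.02],[0,0,0]],[[0,0,0.02],[0,0,0]],[[0,0,0.02],[0,0,0]],[[0,0,0.02],[0,0,0]],[[0,0,0.02],[0,0,0]],[[0,0,0.02],[0,0,0]],[[0,0,0.02],[0,0,0]]]'
```

```text
clock: 15.35
position: [0.4912, -0.0662, 0.0939]
ee_rot: [0.707, 0.707, -0.0, 0.0]
ft_force: [-4.9, 0.7, 10.3]
grip_width: 0.511
grasp_force: 42.1
```

```bash
python3 -m inch '[[[0,0,0],[0,0,0]],[[0,0,0],[0,0,0]],[[0,0,0],[0,0,0]],[[0,0,0],[0,0,0]],[[0,0,0],[0,0,0]],[[0,0,0],[0,0,0]],[[0,0,-0.1],[0,0,0]],[[0,0,-0.2],[0,0,0]],[[0,0,-0.3],[0,0,0]],[[0,0,-0.4],[0,0,0]]]' 0.9
python3 -m inch '[[[-0.05,0,-0.12],[0,0,0]],[[-0.1,0,-0.24],[0,0,0]],[[-0.2,0,-0.36],[0,0,0]],[[-0.3,0,-0.5],[0,0,0]],[[-0.4,0.1,-0.62],[0,0,0]],[[-0.5,0.2,-0.74],[0,0,0]],[[-0.6,0.3,-0.86],[0,0,0]],[[-0.75,0.4,-0.96],[0,0,0]],[[-0.87,0.45,-1],[0,0,0]],[[-1,0.5,-1],[0,0,0]]]'
python3 - <<'E'
from h import *
o=manip.get_obs(); t=manip.camera("top"); im=manip.camera("wrist"); s=manip.camera("side")
cv2.imwrite("pics/w4.png",im[:,:,::-1]); cv2.imwrite("pics/side4.png",s[:,:,::-1])
cv2.imwrite("pics/top4.png",t[:,:,::-1]); print(o['position'],o['clock'],o['grip_width'])
np.savez("w4.npz",p=o['position'],q=o['ee_rot'])
t0=cv2.imread("pics/top0.png"); hsv=cv2.cvtColor(t0,40); m=cv2.inRange(hsv,(22,90,60),(35,255,255)); m[:, :330]=0;m[:,360:]=0;m[:190]=0;m[215:]=0
ys,xs=np.nonzero(m); print(len(xs),(xs.min()+xs.max())/2,(ys.min()+ys.max())/2,onz("top",xs.mean(),ys.mean(),.105))
d=np.load("w1.npz"); w=cv2.imread("pics/w1.png"); hsv=cv2.cvtColor(w,40); m=cv2.inRange(hsv,(20,90,60),(35,255,255)); m[:, :425]=0;m[:,490:]=0;m[:130]=0;m[200:]=0
n,l,st,ce=cv2.connectedComponentsWithStats(m); k=1+st[1:,4].argmax(); print(st[k],ce[k],wray(*ce[k],d['p'],d['q'],.105))
E
```

```text
clock: 16.35
position: [0.4912, -0.0661, 0.126]
ee_rot: [0.707, 0.707, 0.0, 0.0]
ft_force: [0.4, 0.3, -0.8]
grip_width: 0.897
grasp_force: 0.0
clock: 17.35
position: [0.5312, -0.1471, 0.2055]
ee_rot: [0.707, 0.707, 0.0, 0.0]
ft_force: [-0.5, -0.3, 0.2]
grip_width: 0.899
grasp_force: 0.0
[ 0.5312 -0.1471  0.2055] 17.35 0.8991613678294144
91 346.0 201.0 [ 0.5809 -0.3303  0.105 ]
[ 444  145   40   45 1207] [464.0621 167.3629] [ 0.579 -0.331  0.105]
```

View pics/w4.png

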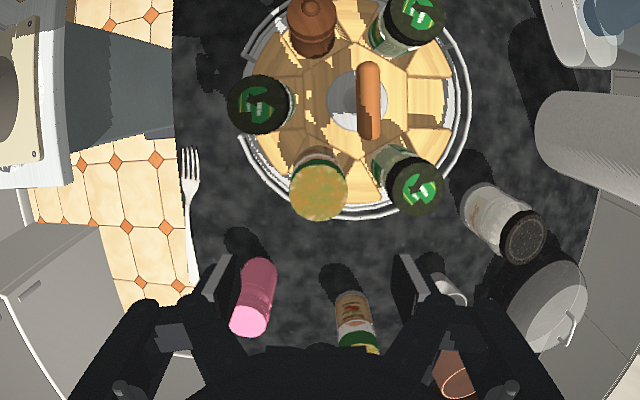

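The green jar now stands upright in the front bay (cap at (259,103)). Next is the olive jar at (0.579, −0.331).

```bash
python3 -m inch '[[[-0.1,0.06,0],[0,0,0]],[[-0.2,0.12,0],[0,0,0]],[[-0.3,0.18,0],[0,0,0]],[[-0.4,0.24,0],[0,0,0]],[[-0.5,0.3,0],[0,0,0]],[[-0.6,0.36,0],[0,0,0]],[[-0.7,0.42,0],[0,0,0]],[[-0.8,0.48,0],[0,0,0]],[[-0.9,0.54,0],[0,0,0]],[[-1,0.6,0],[0,0,0]]]' 1
python3 -m inch '[[[-0.1,0,0],[0,0,0]],[[-0.2,0,0],[0,0,0]],[[-0.3,0,0],[0,0,0]],[[-0.4,0,0.1],[0,0,0]],[[-0.5,0,0.2],[0,0,0]],[[-0.6,0,0.3],[0,0,0]],[[-0.7,0,0.4],[0,0,0]],[[-0.8,0,0.5],[0,0,0]],[[-0.9,0,0.6],[0,0,0]],[[-1,0,0.68],[0,0,0]]]'
python3 -m inch '[[[-0.12,0,0],[0,0,0]],[[-0.22,0,0],[0,0,0]],[[-0.3,0,0],[0,0,0]],[[-0.3,0,0.1],[0,0,0]],[[-0.3,0,0.25],[0,0,0]],[[-0.3,0,0.4],[0,0,0]],[[-0.3,0,0.55],[0,0,0]],[[-0.3,0,0.7],[0,0,0]],[[-0.3,0,0.85],[0,0,0]],[[-0.3,0,1],[0,0,0]]]'
python3 -m inch '[[[0,0,0],[0,0,0]],[[0,0,0],[0,0,0]],[[0,0,0],[0,0,0]],[[0,0,0],[0,0,0]],[[0,0,0],[0,0,0]],[[0,0,0],[0,0,0]],[[0,0,0],[0,0,0]],[[0,0,0],[0,0,0]],[[0,0,0],[0,0,0]],[[0,0,0],[0,0,0]]]' 0 40
```

```text
clock: 18.5
position: [0.5794, -0.2267, 0.2049]
ee_rot: [0.707, 0.707, -0.0, 0.0]
ft_force: [0.7, 0.1, -0.2]
grip_width: 1.001
grasp_force: 0.0
clock: 19.5
position: [0.5788, -0.3067, 0.1496]
ee_rot: [0.707, 0.707, -0.0, -0.0]
ft_force: [-0.0, -0.1, -0.2]
grip_width: 0.999
grasp_force: 0.0
clock: 20.5
position: [0.5789, -0.33, 0.0694]
ee_rot: [0.707, 0.707, -0.0, -0.0]
ft_force: [0.3, 0.0, 0.8]
grip_width: 1.004
grasp_force: 0.0
clock: 21.5
position: [0.5795, -0.3303, 0.0714]
ee_rot: [0.707, 0.707, 0.0, 0.001]
ft_force: [0.0, 0.5, 6.0]
grip_width: 0.514
grasp_force: 41.1
```

```bash
python3 -m inch '[[[0,0,-0.05],[0,0,0]],[[0,0,-0.12],[0,0,0]],[[0,0,-0.22],[0,0,0]],[[0,0,-0.34],[0,0,0]],[[0,0,-0.46],[0,0,0]],[[0,0,-0.58],[0,0,0]],[[0,0,-0.7],[0,0,0]],[[0,0,-0.8],[0,0,0]],[[0,0,-0.9],[0,0,0]],[[0,0,-1],[0,0,0]]]'
python3 -m inch '[[[0,0,-0.15],[0,0,0]],[[0,0,-0.3],[0,0,0]],[[0.05,0,-0.45],[0,0,0]],[[0.13,0,-0.6],[0,0,0]],[[0.22,0,-0.75],[0,0,0]],[[0.33,0,-0.87],[0,0,0]],[[0.45,0,-0.95],[0,0,0]],[[0.57,0,-1],[0,0,0]],[[0.68,0.05,-1],[0,0,0]],[[0.8,0.1,-1],[0,0,0]]]'
python3 -m inch '[[[0.1,0.05,0],[0,0,0]],[[0.2,0.1,0],[0,0,0]],[[0.3,0.15,0],[0,0,0]],[[0.4,0.2,0],[0,0,0]],[[0.5,0.25,0],[0,0,0]],[[0.6,0.3,0],[0,0,0]],[[0.7,0.35,0],[0,0,0]],[[0.8,0.4,0],[0,0,0]],[[0.9,0.45,0],[0,0,0]],[[1,0.5,0],[0,0,0]]]'
python3 -m inch '[[[0.1,0.04,0],[0,0,0]],[[0.2,0.08,0],[0,0,0]],[[0.3,0.12,0],[0,0,0]],[[0.4,0.16,0],[0,0,0]],[[0.5,0.2,0],[0,0,0]],[[0.6,0.24,0],[0,0,0]],[[0.7,0.24,0],[0,0,0]],[[0.77,0.24,0],[0,0,0]],[[0.8,0.24,0],[0,0,0]],[[0.8,0.24,0],[0,0,0]]]'
cat > m.py <<'E'
from h import *
import sys
def look(n):
    o=manip.get_obs(); im=manip.camera("wrist")[:,:,::-1].copy(); cv2.imwrite(f"pics/{n}.png",im); p,q=o['position'],o['ee_rot']; np.savez(n+".npz",p=p,q=q); return im,p,q
def bar(im,p,q,ax):
    hsv=cv2.cvtColor(im,40); m=cv2.inRange(hsv,(4,130,50),(14,255,255)); u=wpix([*ax,.131],p,q).astype(int); s=np.zeros_like(m); sl=(slice(max(u[1]-50,0),u[1]+50),slice(max(u[0]-50,0),u[0]+50)); s[sl]=m[sl]
    c=max(cv2.findContours(s,0,1)[0],key=cv2.contourArea); W=np.array([wray(a,b,p,q,.131)[:2] for a,b in c[:,0]],np.float32); return cv2.minAreaRect(W*1000)
E
python3 - <<'E'
from m import *
im,p,q=look("w5"); print(p,manip.get_obs()['clock'],"bar",bar(im,p,q,[.568,-.066]))
hsv=cv2.cvtColor(im,40); m=cv2.inRange(hsv,(20,90,50),(36,255,255)); m[:220]=0
n,l,st,ce=cv2.connectedComponentsWithStats(m); k=1+st[1:,4].argmax(); print(st[k],ce[k]); c=max(cv2.findContours((l==k).astype(np.uint8),0,1)[0],key=cv2.contourArea)
W=np.array([wray(a,b,p,q,p[2]+.0335) for a,b in c[:,0]],np.float32)[:,:2]; print("cap-tcp mm",(np.array(cv2.minEnclosingCircle(W)[0])-p[:2])*1000,cv2.minEnclosingCircle(W)[1]*1000)
# rectified rear bay at z=.056, whole carousel
ax=np.array([.568,-.066]); xs=np.arange(-.125,.125,.0005); ys=np.arange(.075,-.075,-.0005)
M=np.array([[wpix([ax[0]+x,ax[1]+y,.056],p,q) for x in xs] for y in ys],np.float32)
xb=np.arange(.03,.13,.00025); yb=np.arange(.05,-.05,-.00025)
B=np.array([[wpix([ax[0]+x,ax[1]+y,.056],p,q) for x in xb] for y in yb],np.float32)
b=cv2.remap(im,B[...,0],B[...,1],1)
for k in range(-50,50,10): cv2.line(b,(0,int((50-k)*4)),(6 if k else 14,int((50-k)*4)),(0,0,255),1); 
for k in range(30,130,10): cv2.line(b,((k-30)*4,0),((k-30)*4,6),(0,0,255),1)
o=np.zeros((400,800,3),np.uint8);o[:,:400]=b; o[:,400:800]=im[0:400,120:520]; cv2.imwrite("pics/z5.png",o)
E
```

```text
clock: 22.5
position: [0.5789, -0.33, 0.1511]
ee_rot: [0.707, 0.707, -0.0, -0.0]
ft_force: [-1.2, -0.2, -0.9]
grip_width: 0.51
grasp_force: 40.9
clock: 23.5
position: [0.5871, -0.2653, 0.2302]
ee_rot: [0.707, 0.707, -0.0, -0.0]
ft_force: [0.7, -0.6, -0.9]
grip_width: 0.517
grasp_force: 40.9
clock: 24.5
position: [0.6273, -0.1854, 0.2305]
ee_rot: [0.707, 0.707, -0.0, 0.0]
ft_force: [-0.0, -0.3, -0.8]
grip_width: 0.511
grasp_force: 40.9
clock: 25.5
position: [0.6461, -0.1217, 0.2306]
ee_rot: [0.707, 0.707, -0.0, 0.0]
ft_force: [0.5, -0.3, -1.0]
grip_width: 0.517
grasp_force: 40.9
[ 0.6461 -0.1217  0.2306] 25.55 bar ((573.0708618164062, -66.55337524414062), (18.587377548217773, 56.62997055053711), 1.5065135955810547)
[ 265  256  102   81 5616] [316.4733 296.261 ]Traceback (most recent call last):
  File "<stdin>", line 5, in <module>
cv2.error: OpenCV(4.12.0) /io/opencv/modules/imgproc/src/shapedescr.cpp:201: error: (-215:Assertion failed) count >= 0 && (depth == CV_32F || depth == CV_32S) in function 'minEnclosingCircle'
```

```bash
python3 - <<'E'
from m import *
im=cv2.imread("pics/w5.png"); d=np.load("w5.npz"); p,q=d['p'],d['q']
hsv=cv2.cvtColor(im,40); m=cv2.inRange(hsv,(20,90,50),(36,255,255)); m[:220]=0
n,l,st,ce=cv2.connectedComponentsWithStats(m); k=1+st[1:,4].argmax(); c=max(cv2.findContours((l==k).astype(np.uint8),0,1)[0],key=cv2.contourArea)
W=np.ascontiguousarray(np.array([wray(a,b,p,q,p[2]+.0335) for a,b in c[:,0]],np.float32)[:,:2]-p[:2].astype(np.float32)); print("cap-tcp mm",np.array(cv2.minEnclosingCircle(W*1000)[0]),cv2.minEnclosingCircle(W*1000)[1],W.min(0)*1000,W.max(0)*1000)
ax=np.array([.5695,-.066]); xb=np.arange(.03,.13,.00025); yb=np.arange(.05,-.05,-.00025)
B=np.array([[wpix([ax[0]+x,ax[1]+y,.056],p,q) for x in xb] for y in yb],np.float32)
b=cv2.remap(im,B[...,0],B[...,1],1)
for k in range(-50,50,10): cv2.line(b,(0,int((50-k)*4)),(6 if k else 14,int((50-k)*4)),(0,0,255),1); 
for k in range(30,130,10): cv2.line(b,((k-30)*4,0),((k-30)*4,6),(0,0,255),1)
o=np.zeros((400,800,3),np.uint8);o[:,:400]=b[:,:400]; o[:,400:800]=im[0:400,120:520]; cv2.imwrite("pics/z5.png",o)
E
```

```text
cap-tcp mm [ 0.0945 -1.3446] 22.352962493896484 [-22.0847 -22.9349] [22.071  20.7126]
```

View pics/z5.png

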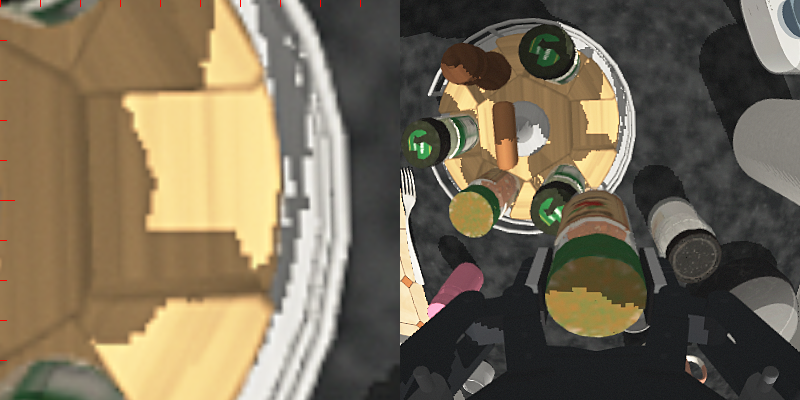

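The last view shows the rear bay free (edges at rows 92 and 297, so its centre is +1.3 mm in y) and the jar upright in the grip, 1.3 mm to −y. I'm lowering it.

```bash
python3 -m inch '[[[0.1,0.015,0],[0,0,0]],[[0.22,0.015,0],[0,0,0]],[[0.36,0.015,0],[0,0,0]],[[0.5,0.015,0],[0,0,0]],[[0.62,0.015,0],[0,0,0]],[[0.7,0.015,0],[0,0,0]],[[0.73,0.015,0.05],[0,0,0]],[[0.73,0.015,0.15],[0,0,0]],[[0.73,0.015,0.25],[0,0,0]],[[0.73,0.015,0.35],[0,0,0]]]'
python3 -m inch '[[[0,0,0.1],[0,0,0]],[[0,0,0.2],[0,0,0]],[[0,0,0.3],[0,0,0]],[[0,0,0.4],[0,0,0]],[[0,0,0.5],[0,0,0]],[[0,0,0.6],[0,0,0]],[[0,0,0.7],[0,0,0]],[[0,0,0.8],[0,0,0]],[[0,0,0.9],[0,0,0]],[[0,0,1],[0,0,0]]]'
```

```text
clock: 26.55
position: [0.6471, -0.0644, 0.2013]
ee_rot: [0.707, 0.707, -0.0, -0.0]
ft_force: [0.2, -0.9, -0.6]
grip_width: 0.513
grasp_force: 40.9
clock: 27.55
position: [0.6474, -0.0636, 0.1219]
ee_rot: [0.707, 0.707, 0.0, 0.0]
ft_force: [-0.8, 0.3, -0.5]
grip_width: 0.509
grasp_force: 40.9
```

```bash
python3 -m inch '[[[0,0,0.05],[0,0,0]],[[0,0,0.1],[0,0,0]],[[0,0,0.15],[0,0,0]],[[0,0,0.2],[0,0,0]],[[0,0,0.25],[0,0,0]],[[0,0,0.29],[0,0,0]],[[0,0,0.32],[0,0,0]],[[0,0,0.34],[0,0,0]],[[0,0,0.35],[0,0,0]],[[0,0,0.36],[0,0,0]]]'
```

```text
clock: 28.55
position: [0.6475, -0.0637, 0.0938]
ee_rot: [0.707, 0.707, 0.0, 0.0]
ft_force: [0.2, 0.4, 0.2]
grip_width: 0.516
grasp_force: 40.9
```

```bash
python3 -m inch '[[[0,0,0.004],[0,0,0]],[[0,0,0.008],[0,0,0]],[[0,0,0.012],[0,0,0]],[[0,0,0.015],[0,0,0]],[[0,0,0.015],[0,0,0]],[[0,0,0.015],[0,0,0]],[[0,0,0.015],[0,0,0]],[[0,0,0.015],[0,0,0]],[[0,0,0.015],[0,0,0]],[[0,0,0.015],[0,0,0]]]'
```

```text
clock: 29.55
position: [0.6475, -0.0637, 0.0934]
ee_rot: [0.707, 0.707, 0.0, 0.0]
ft_force: [-2.5, -0.6, 6.3]
grip_width: 0.518
grasp_force: 41.5
```

```bash
python3 -m inch '[[[0,0,0],[0,0,0]],[[0,0,0],[0,0,0]],[[0,0,0],[0,0,0]],[[0,0,0],[0,0,0]],[[0,0,0],[0,0,0]],[[0,0,0],[0,0,0]],[[0,0,-0.1],[0,0,0]],[[0,0,-0.2],[0,0,0]],[[0,0,-0.3],[0,0,0]],[[0,0,-0.4],[0,0,0]]]' 0.9
python3 -m inch '[[[0,0,-0.15],[0,0,0]],[[0,0,-0.3],[0,0,0]],[[0,0,-0.45],[0,0,0]],[[0,-0.1,-0.6],[0,0,0]],[[0,-0.25,-0.75],[0,0,0]],[[0,-0.4,-0.9],[0,0,0]],[[0,-0.6,-1],[0,0,0]],[[0,-0.75,-1],[0,0,0]],[[0,-0.9,-1],[0,0,0]],[[0,-0.97,-1],[0,0,0]]]' 0.5
python3 - <<'E'
from m import *
im,p,q=look("w6"); print(p,manip.get_obs()['clock'],"bar",bar(im,p,q,[.5695,-.066]))
hsv=cv2.cvtColor(im,40)
for n,lo,hi in(("olive",(20,90,40),(36,255,255)),("green",(50,90,40),(80,255,255)),("mill",(4,110,20),(14,255,130))):
    m=cv2.inRange(hsv,lo,hi); k,l,st,ce=cv2.connectedComponentsWithStats(m)
    for i in range(1,k):
        if st[i,4]>150: print(n,st[i],wray(*ce[i],p,q,.127))
E
```

```text
clock: 30.55
position: [0.6476, -0.0636, 0.1257]
ee_rot: [0.707, 0.707, 0.0, 0.0]
ft_force: [0.3, -0.2, 0.1]
grip_width: 0.898
grasp_force: 0.0
clock: 31.55
position: [0.5687, -0.0638, 0.2053]
ee_rot: [0.707, 0.707, -0.0, 0.0]
ft_force: [-0.3, 0.1, 0.0]
grip_width: 0.5
grasp_force: 0.0
[ 0.5687 -0.0638  0.2053] 31.6 bar ((569.8038940429688, -63.70983123779297), (15.0226469039917, 57.68592834472656), 1.6009559631347656)
olive [227 125  39  59 595] [ 0.5183 -0.0189  0.127 ]
olive [394 129  19  31 208] [ 0.6332 -0.0129  0.127 ]
olive [ 308  133   57   82 1627] [ 0.588  -0.0315  0.127 ]
olive [ 266  148   41   86 1445] [ 0.5448 -0.0471  0.127 ]
olive [ 366  184   76   63 2436] [ 0.6414 -0.0676  0.127 ]
olive [237 228  19  23 198] [ 0.5126 -0.0892  0.127 ]
olive [303 247  33  29 705] [ 0.5718 -0.1105  0.127 ]
olive [271 267  30  42 790] [ 0.5419 -0.1362  0.127 ]
green [352 104  33  23 276] [0.6051 0.0095 0.127 ]
green [359 120  23  23 292] [ 0.6073 -0.005   0.127 ]
green [383 177  46  40 412] [ 0.6316 -0.0481  0.127 ]
green [202 201  22  22 207] [ 0.4856 -0.0625  0.127 ]
green [210 214  18  20 205] [ 0.4916 -0.0763  0.127 ]
green [274 255  27  30 313] [ 0.5459 -0.1126  0.127 ]
mill [ 238   98   60   53 2193] [0.5345 0.0025 0.127 ]
mill [306 173  20  68 180] [ 0.5664 -0.049   0.127 ]
```

Both jars are set down, and the bar seen from above is at about (0.5697, −0.065). I'm descending to grip it.

```bash
python3 -m inch '[[[-0.02,0.01,0.1],[0,0,0]],[[-0.02,0.01,0.2],[0,0,0]],[[-0.02,0.01,0.3],[0,0,0]],[[-0.02,0.01,0.4],[0,0,0]],[[-0.02,0.01,0.5],[0,0,0]],[[-0.02,0.01,0.6],[0,0,0]],[[-0.02,0.01,0.7],[0,0,0]],[[-0.02,0.01,0.8],[0,0,0]],[[-0.02,0.01,0.9],[0,0,0]],[[-0.02,0.01,1],[0,0,0]]]' 0.5
python3 -m inch '[[[0,0,0.05],[0,0,0]],[[0,0,0.1],[0,0,0]],[[0,0,0.15],[0,0,0]],[[0,0,0.2],[0,0,0]],[[0,0,0.25],[0,0,0]],[[0,0,0.28],[0,0,0]],[[0,0,0.28],[0,0,0]],[[0,0,0.28],[0,0,0]],[[0,0,0.28],[0,0,0]],[[0,0,0.28],[0,0,0]]]'
python3 -m inch '[[[0,0,0],[0,0,0]],[[0,0,0],[0,0,0]],[[0,0,0],[0,0,0]],[[0,0,0],[0,0,0]],[[0,0,0],[0,0,0]],[[0,0,0],[0,0,0]],[[0,0,0],[0,0,0]],[[0,0,0],[0,0,0]],[[0,0,0],[0,0,0]],[[0,0,0],[0,0,0]]]' 0 30
```

```text
clock: 32.6
position: [0.5706, -0.0653, 0.1239]
ee_rot: [0.707, 0.707, -0.0, 0.0]
ft_force: [-0.0, -0.7, 0.1]
grip_width: 0.506
grasp_force: 0.0
clock: 33.6
position: [0.5707, -0.0653, 0.1023]
ee_rot: [0.707, 0.707, 0.0, 0.0]
ft_force: [-0.8, 0.1, -0.2]
grip_width: 0.498
grasp_force: 0.0
clock: 34.6
position: [0.5697, -0.0653, 0.1023]
ee_rot: [0.707, 0.707, -0.001, -0.001]
ft_force: [-6.2, -0.7, 5.9]
grip_width: 0.184
grasp_force: 30.9
```

```bash
python3 -m inch '[[[0,-0.012,0],[0,0,-0.03]],[[0,-0.012,0],[0,0,-0.1]],[[0,-0.012,0],[0,0,-0.2]],[[0,-0.012,0],[0,0,-0.31]],[[0,-0.012,0],[0,0,-0.42]],[[0,-0.012,0],[0,0,-0.53]],[[0,-0.012,0],[0,0,-0.62]],[[0,-0.012,0],[0,0,-0.7]],[[0,-0.012,0],[0,0,-0.75]],[[0,-0.012,0],[0,0,-0.77]]]'
python3 - <<'E'
from h import *
o=manip.get_obs(); print(o['position'],o['ee_rot'],o['ft_force'],o['torque'],o['joint_pos'])
E
```

```text
clock: 35.6
position: [0.5688, -0.0655, 0.1023]
ee_rot: [0.463, 0.886, -0.001, -0.001]
ft_force: [-6.0, -1.0, 6.5]
grip_width: 0.178
grasp_force: 31.0
[ 0.5688 -0.0655  0.1023] [ 0.4634  0.8861 -0.0006 -0.0006] [-6.015  -0.9936  6.4621] [-0.1257  1.3258  0.0039] [ 0.6052  0.4145 -0.6953  1.722   0.2923  1.1129  0.4274]
```

```bash
python3 -m inch '[[[0,0,0],[0,0,-0.03]],[[0,0,0],[0,0,-0.09]],[[0,0,0],[0,0,-0.17]],[[0,0,0],[0,0,-0.25]],[[0,0,0],[0,0,-0.33]],[[0,0,0],[0,0,-0.4]],[[0,0,0],[0,0,-0.45]],[[0,0,0],[0,0,-0.48]],[[0,0,0],[0,0,-0.495]],[[0,0,0],[0,0,-0.495]]]'
python3 - <<'E'
from m import *
im,p,q=look("w7"); t=manip.camera("top")[:,:,::-1].copy(); s=manip.camera("side")[:,:,::-1].copy(); cv2.imwrite("pics/top7.png",t); cv2.imwrite("pics/side7.png",s)
o=manip.get_obs(); print(o['position'],o['ee_rot'],o['ft_force'],o['clock'],np.degrees(R.from_quat(q).as_euler('zyx')))
A=np.array([.5692,-.0652])
def mills(n,im,fn,lo=(4,110,15),hi=(14,255,130)):
    m=cv2.inRange(cv2.cvtColor(im,40),lo,hi); k,l,st,ce=cv2.connectedComponentsWithStats(m)
    for i in range(1,k):
        if st[i,4]>60:
            x,y,w,h,a=st[i]; P=fn(*ce[i],.10)[:2]; d=P-A
            if np.hypot(*d)<.14: print(n,st[i],ce[i],P,np.degrees(np.arctan2(d[1],d[0])))
mills("wrist",im,lambda u,v,z:wray(u,v,p,q,z)); mills("top",t,lambda u,v,z:onz("top",u,v,z))
for a in (170,177,184):
  for z in(.06,.13): 
    P=[A[0]+.078*np.cos(np.radians(a)),A[1]+.078*np.sin(np.radians(a)),z]; print(a,z,"top",proj("top",P),"side",proj("side",P),"wrist",wpix(P,p,q))
E
```

```text
clock: 36.6
position: [0.5684, -0.066, 0.1023]
ee_rot: [0.284, 0.959, -0.001, -0.001]
ft_force: [-9.2, -1.9, 8.7]
grip_width: 0.183
grasp_force: 31.4
[ 0.5684 -0.066   0.1023] [ 0.2845  0.9587 -0.001  -0.001 ] [-8.201  -2.2455  9.1636] 36.75 [-146.967    -0.1429  179.9241]
wrist [ 185   93  108   88 6147] [239.9911 129.2728] [ 0.4917 -0.0592] 175.5959539555505
wrist [392 197  68  38 224] [414.2277 216.4688] [ 0.5764 -0.0101] 82.506174667982
wrist [415 197  31  11 115] [427.6348 200.9565] [ 0.5729 -0.    ] 86.77520427967723
wrist [ 297  219   38  108 2547] [314.7986 258.6313] [ 0.5683 -0.0665] -124.32236041886031
wrist [241 287  19  10  73] [249.3973 290.8493] [ 0.5663 -0.11  ] -93.69956009701464
170 0.06 top [247.4957 231.0403] side [352.1851 249.2699] wrist [266.7093 117.3   ]
170 0.13 top [243.6324 231.3398] side [353.2745 222.3451] wrist [237.8935 126.3551]
177 0.06 top [250.79   231.4528] side [352.3174 247.1965] wrist [252.982  124.7164]
177 0.13 top [247.135  231.7783] side [353.4007 220.4559] wrist [217.2575 138.2344]
184 0.06 top [254.1138 231.4597] side [351.9543 245.1482] wrist [240.5967 133.7152]
184 0.13 top [250.669  231.7857] side [353.0168 218.5903] wrist [199.3449 152.3043]
```

Numerically the mill is at about 176° from the axis. I'll check the gap ends by sampling brightness along the top wire in the saved wrist images.

```bash
python3 - <<'E'
from m import *
A=np.array([.5692,-.0652])
th=np.arange(140,216,2); print(th)
for n in("w4","w5","w6","w7"):
    im=cv2.imread(f"pics/{n}.png"); d=np.load(n+".npz"); p,q=d['p'],d['q']; g=cv2.cvtColor(im,6).astype(np.float32)
    M=np.array([[wpix([A[0]+r*np.cos(t),A[1]+r*np.sin(t),.062],p,q) for t in np.radians(th)] for r in np.arange(.106,.125,.0005)],np.float32)
    s=cv2.remap(g,M[...,0],M[...,1],1); 
    print(n,"max",s.max(0).astype(int)); print("  argmax r",(106+.5*s.argmax(0)).astype(int)); print("  edge r (drop to dark)",np.array([106+.5*np.nonzero(s[:,i]>70)[0].max() if (s[:,i]>70).any() else 0 for i in range(len(th))]).astype(int))
E
```

```text
[140 142 144 146 148 150 152 154 156 158 160 162 164 166 168 170 172 174
 176 178 180 182 184 186 188 190 192 194 196 198 200 202 204 206 208 210
 212 214]
w4 max [123 121 119 117 121 119 117 119 120  89 118 116 114 117  53  39  40  40
  83  82  87  94 111  75  75  72  67  73 221 235 233 235 233 232 236 235
 235 232]
  argmax r [107 115 115 108 108 114 107 108 115 106 106 107 106 107 108 115 118 106
 107 107 108 108 108 122 120 119 117 120 114 114 114 114 113 113 114 114
 114 113]
  edge r (drop to dark) [116 116 116 116 116 115 116 116 116 109 107 108 108 108   0   0   0   0
 107 125 125 125 125 124 125 119   0 125 121 122 123 115 115 116 116 116
 116 125]
w5 max [ 84 204 243 241 243 241 238 239 244 240  61  60  62  62  61  67  59  78
  68 110 121  65  69 253 224 248 138  71  69  59 254 236 233 240 243 238
 233 232]
  argmax r [106 113 112 112 112 112 112 113 113 114 117 109 106 106 108 109 125 125
 116 118 118 113 117 120 121 121 112 123 113 114 115 114 114 114 115 115
 115 114]
  edge r (drop to dark) [116 115 115 115 115 115 121 115 115 116   0   0   0   0   0   0   0 125
   0 12
[... 395 characters left out ...]

 115 115]
  edge r (drop to dark) [115 118 115 115 115 115 114 115 115 115 118 117 116 114 116 121 124 125
 125 125 119 110   0   0 117 121 124 125 125 119 116 118 116 111   0 118
 117 117]
w7 max [156 227 226 225 224 226 225 226 225 219 115 191 220 219 215 216 217 216
 216 216 205 106 108  68  74  81  83  91 103 225 223 225 225 228 231 225
 224 225]
  argmax r [108 108 112 108 108 108 112 112 112 113 107 110 108 107 107 108 106 106
 106 106 106 106 107 106 108 106 108 110 109 114 114 114 114 106 114 115
 115 115]
  edge r (drop to dark) [114 114 114 114 114 114 114 114 115 115 111 111 110 110 110 110 110 110
 124 125 108 115 108   0 108 108 109 111 115 116 116 116 116 116 116 116
 116 116]
```

The gap ends come out at about 158.7° and 197°, so the middle is near 177.7°. The mill is within about 2° of that, well inside the tolerance, and the grip is steady at 31 N. I'm handing in.

```bash
python3 -c "
from workcell import manip
print(manip.hand_in())"
```

```text
the job is handed in; nothing more can be done
None
```

I set both jars in the empty bays, turned the pepper mill to within about 2° of the middle of the gap, and handed the job in while gripping the bar at about 31 N; `hand_in` returned no verdict, and I took no final picture of the rear jar.

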